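# Show a polished mill roll to the inspection camera

### The arm

A 7-joint arm with a two-finger parallel gripper is mounted at the origin on the work surface. World frame = base frame: x ahead of the robot, y to its left, z up, the work surface at z = 0. Lengths are in m, angles in rad, forces in N, time in s.
With the tool pointing down it reaches from about 0.4 to 0.85 m from the base axis. Payload 4.5 kg.
Tool frame: the origin (TCP) lies between the finger pads, 19 mm behind the fingertips; this is the grasp point; z points along the fingers, y is the line along which they close (so a half turn about z gives the same grasp; the last joint's range is limited). The gripper opens to 85 mm and grips with 20 to 120 N. Pads are 22 mm wide; open, the fingers measure 114 mm over their backs; the gripper's body (76 mm by 85 mm) begins 54 mm behind the grasp point. The pads swing forward as they close: fully open they stand 13 mm farther back than shut.
Start: joints at [1.367, 0.689, -0.195, 1.565, 0.157, 0.902, -0.215], TCP at [0.147, -0.607, 0.25] pointing down, gripper open.
Joint ranges: [-3.01, 3.01], [-0.46, 2.08], [-1.47, 1.51], [0.13, 2.56], [-1, 4.14], [0.04, 2.09], [-2.66, 2.66]. Speed limits (rad/s): [2.57, 2.57, 3.14, 3.14, 3.14, 3.14, 3.14].

### API

Orientations are given as a unit quaternion [x, y, z, w].
In Python, from station import robot, effector, kinematics, imaging, trace gives the robot as it stands. Calls block until the motion is done:
- robot.movep(position, orientation): joint-space move of the TCP to a pose.
- robot.line_to(position, attitude=None, max_speed=0.15, max_force=None): straight line of the TCP; attitude=None keeps the orientation; max_speed is the mean speed in m/s. With max_force (N) it stops when the force on the tool has changed by that much, and returns True; else False.
- robot.move_joints(angles): joint-space move.
- effector.move_gripper(opening, grasp_force=None): opening from 0.0 (shut) to 1.0 (fully open); grasp_force is the grip in N (None keeps the last); returns when the fingers have stopped.
- robot.dwell(seconds).
- kinematics.solve_ik(position, orientation): joint angles nearest the present ones, or None.
- robot.read_state(): the state.
- imaging.read_camera(name): name is "scene" or "top" or "wrist"; returns a dict with "img" (420x560x3 uint8, blue, green, red), "z_map" (420x560 float32, m along the optical axis (not along the pixel's ray), 0 where there is no reading), "intrinsics" (3x3 intrinsics, pixels), "R" (3x3) and "t" (3): a world point X has camera coordinates R X + t. Camera axes: x right, y down, z forward; pixel columns grow to the right and rows downward; lengths in m; the calibration is good to about 2 mm. A picture is of the moment at which its call begins.
A pose or a line that the arm cannot do raises robot.IKError and nothing moves.
- robot.sign_off(): hands the job in; it is judged then, once.
Trained networks look in a picture, given as the dict that the camera call returned (one of the last four; its "shot" number tells which), for a name from the list of things; names that differ only in an ending like _2 or _b are one class to them, and where a whole thing is asked for, a point or a joint stands for the part that bears it (a point fixed in the world has none). Each returns a list of dicts, best first, with "confidence" (0 to 1); they miss things now and then, are a little off and sometimes report something else, mostly with a low value. They report only what shows in the picture. A call takes as long as a camera call. They do not tell look-alikes from the thing itself.
- trace(name, picture): "region" (420x560 bool, what is visible of it) and "position" ([column, row] in pixels, amid what is visible of it).
The state is a dict: "time": time; "qpos": joint angles; "qvel": joint speeds; "effort": joint torques, N m; "position": TCP position; "orientation": TCP orientation; "ft_force": force on the tool from outside, world axes, zero at the start; "moment": the same for the moment, N m; "opening": opening from 0.0 (shut) to 1.0 (fully open); "grasp_force": force on a finger pad.
Only numpy, scipy, OpenCV 4.12 (cv2) and the standard library are available. Lean on these libraries where they do the work, as an engineer would, in place of code of your own. Each camera call takes 0.05 s, during which the arm holds its last target. There are 200 camera calls.

### The job

Lift the tray by its black grip, without touching the steel roll that lies loose on the tray's free-running shuttle, and carry it in front of the inspection camera, the roll's end facing the lens. There, in the air, get the shuttle to stay balanced at the middle of its rails, clear of both end stops, with the roll at the camera's focus point, and keep it there steadily for at least five seconds; finish while still holding the tray so. Never let the shuttle bang into a stop so that the roll is knocked out of its cradle, do not tip the tray steeply, and leave the other things on the bench alone.

Things in the scene. Friction and masses are not known exactly. Their poses are not given: they have to be found in the camera images.
- tray: Flat aluminium tray, 106 mm (x) by 280 mm (y), about 0.38 kg, on the bench. Origin: centre of its underside; z up; -x side towards the robot, apart from its yaw. Two steel rails along y at x = +-30 mm carry a shuttle. They are very slightly crowned (arch of 8 m radius, top at the middle), so the shuttle left alone on a level tray runs to a stop. End stops, inner faces at y = +-126 mm.
- tray_grip (a point): Middle of the black grip block, 104 mm above the tray's underside: put the TCP here. Block 60 mm (x) by 36 mm (y), z = 85 to 121 mm, over the tray's middle, on an arm 36 mm wide (z = 77 to 85 mm) carried by an upright at the tray's -x edge; shuttle and roll pass beneath. Grip from above across the 36 mm, fingers closing along tray y, with 50 N or more. Axes as the tray's.
- shuttle: Grey shuttle plate, 86 (x) by 50 (y) by 6 mm, 0.15 kg, with a cradle of two low bars. Runs on ball bearings along tray y, from -100 to +100 mm (0 = middle); starts at rest at the -100 mm stop. Origin: centre of its underside, 15 mm above the tray's. Friction about 0.005 N, damping 0.03 N s/m. Its y obeys: acc = 9.81 (y / 8 m - a) - acc of the tray along y; a = turn of the tray about its +x (rad).
- roll: Polished steel mill roll with short journals: 36 mm diameter, 74 mm long, about 0.42 kg (0.3 to 0.55). Its axis is its own x, along the tray's x. Lies loose between the two cradle bars of the shuttle (sunk only 2 mm: a knock of 0.2 m/s throws it out). Origin: its centre, on the axis, 27 mm above the shuttle's underside and 42 mm above the tray's.
- inspector: Inspection camera, fixed: base plate 90 x 80 x 12 mm, column, grey camera body 44 mm square at 130 mm above the bench, its black lens (36 mm across) looking along -x, roughly to the robot. Lens front 55 mm to -x of the origin, base from -25 to +65 mm in x. Origin on the bench; x level, along the lens axis. The roll's end faces the lens when tray x is parallel to this x (within 10 degrees).
- focus (a point): Focus point in the air on the lens axis, 105 mm in front of the lens, 130 mm above the bench; axes as the inspector's. The roll's centre is to be held here.
- bench_block: steel block 70 x 70 x 22 mm lying flat; to be left alone. Origin at the centre of its underside.
- pliers: pliers with red handles, about 160 mm long, lying flat, 15 mm high; to be left alone. Origin at the centre of its underside.
- nippers: a second pair of pliers with red handles, lying flat, 15 mm high; to be left alone. Origin at the centre of its underside.
- jar: glass jar with a black cap, 60 mm across, 80 mm high; to be left alone. Origin at the centre of its underside.
- mandrel: slender steel cone standing on a 60 mm round foot, 130 mm high; to be left alone. Origin at the centre of its underside.
Things that resemble listed ones, but are neither listed nor needed, are in the scene too. What is shaped like the inspector but pink or red is not meant. What is shaped like the roll but pink or yellow is not meant.

How it is judged:
By the outcome, as a careful person would: the job done as asked, in the order asked, and still so for the second after the job is handed in, while the arm keeps its last pose, push and grip.
It also fails if it takes over 54 s, if anything falls off the work surface, if the arm or the gripper's body presses on something with over 40 N, if the wrist force passes 120 N, or if a joint passes its speed limit or range.

## Working session

There is one attempt and no reset: what is moved stays moved. The work goes in short steps, each a Python script; the robot and the scene stay as the last script left them, time stands still between calls to the robot, and variables do not carry over. Pictures are saved under pics/ and viewed, at most 10 in all, crops included, and the job is handed in when it is done.

```bash
ls; mkdir -p pics
python3 - <<'E'
from station import robot,effector,kinematics,imaging,trace
import cv2,numpy as np
s=robot.read_state();print(s["time"],s["position"],s["orientation"],s["ft_force"])
ims=[]
for c in("scene","top"):
    p=imaging.read_camera(c);ims.append(p["img"]);cv2.imwrite(f"pics/{c}0.png",p["img"])
    print(c,p["intrinsics"].tolist(),p["R"].tolist(),p["t"].tolist())
    for n in("tray","tray_grip","shuttle","roll","inspector"):
        for d in trace(n,p)[:4]:
            m=d["region"];v,u=np.nonzero(m&(p["z_map"]>0));z=p["z_map"][v,u]
            K=p["intrinsics"];P=np.c_[(u-K[0,2])/K[0,0]*z,(v-K[1,2])/K[1,1]*z,z];W=(P-p["t"])@p["R"]
            print(n,round(d["confidence"],2),np.round(d["position"]),len(u),np.median(W,0).round(3),W.min(0).round(3),W.max(0).round(3))
cv2.imwrite("pics/a.png",cv2.resize(np.hstack(ims),(800,300)))
print(robot.read_state()["time"])
E
```

```text
pics
0.0 [ 0.14701455 -0.60680996  0.249174  ] [ 9.92936261e-01  1.18645217e-01 -1.86144374e-04 -9.27295471e-04] [-0.13910161  0.31641326  0.23103856]
scene [[513.5841645374437, 0.0, 275.7621573215922], [0.0, 513.5841645374437, 207.28715365698878], [0.0, 0.0, 1.0]] [[-0.39983567811221454, 0.9165824676719743, -0.0028302764706027842], [0.7336641555291855, 0.31818825564591396, -0.60041081007978], [-0.5494254611866771, -0.24214213579087188, -0.7996867190809426]] [0.14641480158906986, -0.36792596380112363, 1.6409001462107398]
tray 0.69 [304. 202.] 321 [0.486 0.13  0.053] [0.433 0.1   0.011] [0.515 0.146 0.063]
tray_grip 0.57 [346. 223.] 3899 [0.486 0.24  0.007] [ 0.409  0.089 -0.005] [0.533 0.37  0.125]
shuttle 0.58 [306. 218.] 298 [0.501 0.143 0.022] [0.432 0.103 0.002] [0.522 0.154 0.049]
shuttle 0.48 [215. 194.] 694 [ 0.524 -0.122  0.02 ] [ 0.465 -0.173 -0.006] [ 0.557 -0.089  0.028]
roll 0.94 [305. 262.] 335 [0.631 0.194 0.03 ] [ 0.605  0.161 -0.005] [0.648 0.226 0.04 ]
roll 0.58 [315. 173.] 277 [0.359 0.113 0.03 ] [0.314 0.086 0.005] [0.389 0.136 0.04 ]
roll 0.51 [302. 205.] 301 [0.4
[... 967 characters left out ...]
021] [0.432 0.102 0.006] [0.517 0.152 0.054]
shuttle 0.75 [258. 242.] 196 [0.486 0.135 0.021] [0.432 0.102 0.004] [0.518 0.152 0.054]
roll 0.78 [272. 286.] 273 [0.346 0.111 0.03 ] [ 0.31   0.087 -0.007] [0.38  0.136 0.041]
roll 0.77 [243. 196.] 268 [0.619 0.192 0.03 ] [ 0.598  0.158 -0.004] [0.647 0.23  0.04 ]
roll 0.65 [264. 239.] 224 [0.474 0.126 0.055] [0.438 0.111 0.04 ] [0.508 0.144 0.064]
inspector 0.92 [314. 139.] 988 [ 0.757 -0.006  0.146] [ 0.698 -0.06  -0.005] [0.849 0.038 0.18 ]
inspector 0.66 [349. 272.] 1095 [ 0.376 -0.104  0.144] [ 0.307 -0.152 -0.004] [ 0.431 -0.07   0.18 ]
inspector 0.61 [354. 148.] 1053 [ 0.744 -0.142  0.143] [ 0.681 -0.174 -0.005] [ 0.808 -0.11   0.18 ]
0.6
```

View pics/scene0.png

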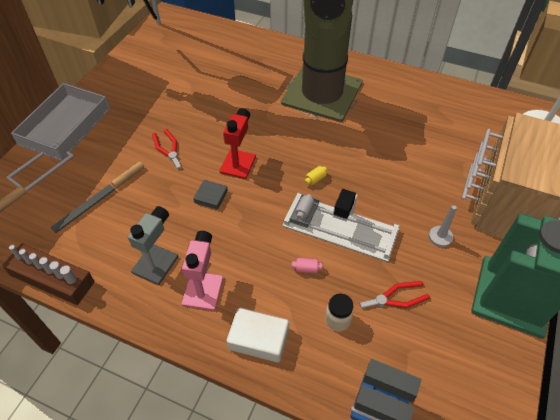

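View pics/top0.png

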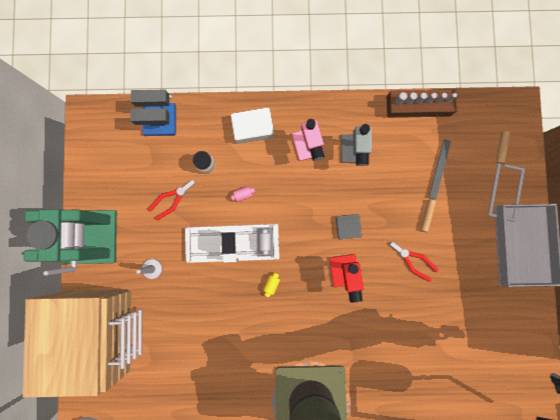

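Three inspector-shaped things: grey at scene (151,246) / top (355,147), pink at (201,274) / (312,139) and red at (236,150) / (348,275). The grey one is meant. Rolls: the steel one lies on the tray at scene (305,208) / top (264,240); the loose yellow and pink ones are decoys. Next I'll measure the tray and the grey inspector, and crop to confirm.

```bash
cat > h.py <<'E'
from station import robot,effector,kinematics,imaging,trace
import cv2,numpy as np
from scipy.spatial.transform import Rotation as Ro
def cloud(p):
    v,u=np.nonzero(p["z_map"]>0);z=p["z_map"][v,u];K=p["intrinsics"]
    return (np.c_[(u-K[0,2])/K[0,0]*z,(v-K[1,2])/K[1,1]*z,z]-p["t"])@p["R"],p["img"][v,u].astype(int)
def box(W,x0,x1,y0,y1,z0,z1): return (W[:,0]>x0)&(W[:,0]<x1)&(W[:,1]>y0)&(W[:,1]<y1)&(W[:,2]>z0)&(W[:,2]<z1)
def rect(Q): 
    r=cv2.minAreaRect(Q[:,:2].astype(np.float32));return np.round(r[0],4),np.round(r[1],4),round(r[2],2),len(Q)
E
python3 - <<'E'
from h import *
ims=[]
for c,a in(("scene",(100,190,200,300)),("top",(320,110,390,180))):
    p=imaging.read_camera(c);W,C=cloud(p)
    x0,y0,x1,y1=a;ims.append(cv2.resize(p["img"][y0:y1,x0:x1],(300,300),interpolation=cv2.INTER_CUBIC))
    ims.append(cv2.resize(p["img"][170:280,260:410] if c=="scene" else p["img"][215:275,175:290],(300,300),interpolation=cv2.INTER_CUBIC))
    B=W[box(W,.3,.65,.05,.42,-.02,.02)];b=np.median(B[:,2]);print(c,"bench",b.round(4))
    print(" grip",rect(W[box(W,.38,.56,.1,.36,.113,.135)]), np.median(W[box(W,.38,.56,.1,.36,.113,.135)],0).round(4))
    bright=(C.min(1)>110)&(C.max(1)-C.min(1)<45)
    print(" tray",rect(W[box(W,.4,.54,.07,.39,-.01,.03)&bright]))
    r=W[box(W,.4,.54,.07,.17,.045,.07)];print(" roll",rect(r),np.median(r,0).round(4))
    g=C.max(1)-C.min(1)<40
    for lo,hi in((.006,.022),(.1,.14),(.145,.16),(.16,.19)):
        k=W[box(W,.62,.85,-.22,-.085,lo,hi)&g]
        if len(k)>5: print(" insp",lo,hi,rect(k),np.median(k,0).round(4),k.min(0).round(3),k.max(0).round(3))
cv2.imwrite("pics/crop.png",np.vstack([np.hstack(ims[:2]),np.hstack(ims[2:])]))
E
```

```text
scene bench 0.0004
 grip (array([0.4758, 0.228 ]), array([0.0631, 0.0364]), 1.96, 329) [0.4785 0.2284 0.1202]
 tray (array([0.4753, 0.2276]), array([0.1135, 0.2799]), 1.33, 2993)
 roll (array([0.4767, 0.1279]), array([0.0352, 0.0757]), 89.93, 260) [0.4822 0.1299 0.0542]
 insp 0.006 0.022 (array([ 0.7611, -0.1508]), array([0.0795, 0.0913]), 87.4, 889) [ 0.7655 -0.1444  0.011 ] [ 0.715 -0.191  0.006] [ 0.807 -0.11   0.022]
 insp 0.1 0.14 (array([ 0.7413, -0.1372]), array([0.0381, 0.109 ]), 74.37, 317) [ 0.7616 -0.1317  0.128 ] [ 0.684 -0.17   0.108] [ 0.791 -0.128  0.14 ]
 insp 0.145 0.16 (array([ 0.7382, -0.1498]), array([0.0449, 0.1039]), 87.13, 513) [ 0.7422 -0.1455  0.1503] [ 0.686 -0.174  0.145] [ 0.79  -0.127  0.16 ]
 insp 0.16 0.19 (array([ 0.7761, -0.1505]), array([0.0255, 0.0238]), 18.57, 130) [ 0.7774 -0.1495  0.1736] [ 0.763 -0.165  0.16 ] [ 0.788 -0.139  0.178]
top bench 0.0005
 grip (array([0.473 , 0.2261]), array([0.0341, 0.0582]), 89.83, 279) [0.4719 0.2259 0.1205]
 tray (array([0.4721, 0.2305]), array([0.1076, 0.2854]), 1.02, 2502)
 roll (array([0.4742, 0.1258]), array([0.0734, 0.0332]), 2.64, 234) [0.4729 0.1257 0.0552]
 insp 0.006 0.022 (array([ 0.7576, -0.1342]), array([0.0437, 0.0888]), 88.17, 362) [ 0.7547 -0.1323  0.0111] [ 0.713 -0.155  0.006] [ 0.802 -0.112  0.021]
 insp 0.1 0.14 (array([ 0.7315, -0.1461]), array([0.1023, 0.0347]), 6.21, 85) [ 0.7132 -0.1329  0.1335] [ 0.681 -0.166  0.112] [ 0.781 -0.13   0.14 ]
 insp 0.145 0.16 (array([ 0.7343, -0.1505]), array([0.0395, 0.1041]), 88.54, 399) [ 0.7347 -0.1483  0.151 ] [ 0.682 -0.171  0.145] [ 0.787 -0.13   0.159]
 insp 0.16 0.19 (array([ 0.7716, -0.1527]), array([0.0244, 0.0245]), 56.29, 84) [ 0.7708 -0.1523  0.1738] [ 0.76  -0.167  0.162] [ 0.784 -0.141  0.183]
```

View pics/crop.png

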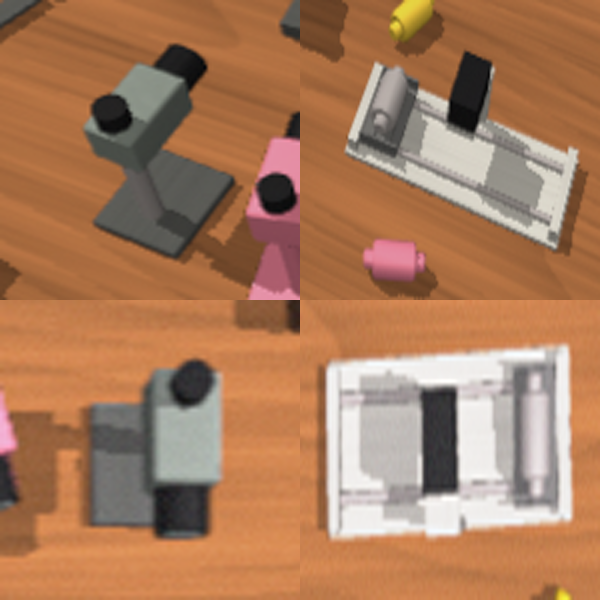

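Confirmed: the grey inspector at top (355,147) is neither pink nor red, and the steel roll sits on the tray's -y end with the upright on the robot side. Measured heights and sizes agree with the description. Now I grasp and lift.

```bash
cat >> h.py <<'E'
YI=np.radians(-2.2);FOC=np.array([.579,-.144,.130])
def tcp(center,yaw,a):   # center: tray point at roll height (42 mm), a: tilt about tray +x
    R=Ro.from_euler("ZX",[yaw,a]);return np.array(center)+R.apply([0,0,.062]),(R*Ro.from_euler("x",np.pi)).as_quat()
def st(t=""):
    s=robot.read_state();print(t,round(s["time"],2),np.round(s["position"],4),"F",np.round(s["ft_force"],2),"M",np.round(s["moment"],3),"op",round(s["opening"],3),round(s["grasp_force"],1));return s
E
python3 - <<'E'
from h import *
g=np.array([.474,.228,.042]);y=np.radians(1.2)
p,q=tcp(g+[0,0,.07],y,0);robot.movep(p,q);st("above")
p,q=tcp(g,y,0);print(robot.line_to(p,q,max_speed=.1,max_force=15));st("down")
effector.move_gripper(0.0,100);robot.dwell(.2);st("grip")
p,q=tcp(g+[0,0,.02],y,0.0);robot.line_to(p,q,max_speed=.05);st("up")
p,q=tcp(g+[0,0,.09],y,.05);robot.line_to(p,q,max_speed=.07);st("lift")
for c in("scene","top"):
    P=imaging.read_camera(c);cv2.imwrite(f"pics/lift_{c}.png",P["img"])
E
```

```text
above 3.85 [0.4745 0.2271 0.1741] F [-0.29  0.17 -0.58] M [ 0.012 -0.075  0.028] op 0.997 0.0
False
down 4.7 [0.4744 0.2281 0.1043] F [-0.89  0.37 -0.31] M [-0.006 -0.032 -0.008] op 0.999 0.0
grip 5.42 [0.4743 0.2279 0.1046] F [-1.85 -0.8   4.43] M [-0.169  0.161 -0.108] op 0.409 101.0
up 5.97 [0.4739 0.2281 0.124 ] F [-0.36 -0.43 -9.86] M [ 0.629  0.017 -0.02 ] op 0.408 100.8
lift 7.12 [0.4736 0.2249 0.1934] F [ -0.5   -0.14 -10.86] M [ 0.431 -0.025  0.036] op 0.405 100.9
```

View pics/lift_scene.png

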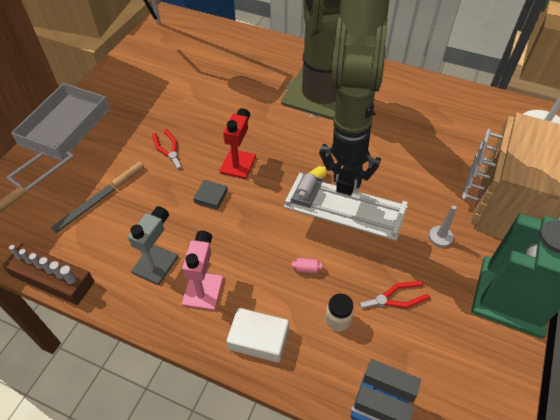

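Tray is up, and the roll is still in its cradle at about (308,187). I'll carry it with a slight hold tilt, then check the shuttle measurement and small-move timing.

```bash
cat >> h.py <<'E'
def intray(P,pos,quat):
    W,C=cloud(P);R=Ro.from_quat(quat)*Ro.from_euler("x",-np.pi)
    return R.inv().apply(W-pos)+[0,0,.104],C
def rolly(Q,x0=.0,x1=.03):   # y of the roll in tray frame: circle of 18 mm radius about z=42
    k=box(Q,x0,x1,-.125,.125,.036,.064);q=Q[k]
    if len(q)<12: return None,len(q)
    y=np.median(q[:,1])
    for _ in range(8):
        d=np.hypot(q[:,1]-y,q[:,2]-.042);m=abs(d-.018)<.008
        if m.sum()<8: break
        # Gauss-Newton on radius residual, z offset also free
        J=np.c_[-(q[m,1]-y)/d[m],np.ones(m.sum())]
        y+=np.clip(np.linalg.lstsq(J[:,:1],.018-d[m],rcond=None)[0][0],-.01,.01)
    return y,int(m.sum())
E
python3 - <<'E'
from h import *
p,q=tcp([.56,.09,.14],0,.05);robot.line_to(p,q,max_speed=.08);st("mid")
p,q=tcp(FOC,YI,.05);robot.line_to(p,q,max_speed=.08);robot.dwell(.2);s=st("at")
for c in("scene","top"):
    P=imaging.read_camera(c);cv2.imwrite(f"pics/at_{c}.png",P["img"])
    Q,C=intray(P,s["position"],s["orientation"])
    np.savez(f"{c}.npz",Q=Q,C=C)
    for a in((0,.035),(.02,.037),(-.03,.0)):
        print(c,a,rolly(Q,*a))
    k=Q[box(Q,-.04,.04,-.14,.14,.036,.066)];print(np.median(k,0),k.min(0),k.max(0),len(k))
t=robot.read_state()["time"]
p,q=tcp(FOC,YI,.048);robot.line_to(p,q);a=robot.read_state()["time"]
p,q=tcp(FOC,YI,.045);robot.movep(p,q);b=robot.read_state()["time"]
p,q=tcp(FOC,YI,.043);j=kinematics.solve_ik(p,q);c=robot.read_state()["time"];robot.move_joints(j);d=robot.read_state()["time"]
print("line",a-t,"movep",b-a,"ik",c-b,"mj",d-c);st()
E
```

```text
mid 9.4 [0.5597 0.0874 0.2019] F [ -0.21  -0.33 -10.52] M [ 0.35   0.034 -0.006] op 0.407 100.9
at 12.68 [ 0.5789 -0.147   0.1919] F [ -1.14   0.84 -11.26] M [ 0.366 -0.022 -0.   ] op 0.404 100.9
scene (0, 0.035) (np.float64(-0.10267571451121743), 159)
scene (0.02, 0.037) (np.float64(-0.1079917628375617), 69)
scene (-0.03, 0.0) (np.float64(-0.10150817763167959), 114)
[ 0.00675564 -0.09242322  0.05107426] [-0.03640856 -0.11530349  0.03608358] [ 0.0399186  -0.07984365  0.0611852 ] 323
top (0, 0.035) (None, 0)
top (0.02, 0.037) (None, 0)
top (-0.03, 0.0) (None, 4)
[-0.02039326 -0.08418417  0.04026498] [-0.02457165 -0.08451956  0.03930447] [-0.01687639 -0.08200495  0.04693659] 4
line 0.25 movep 0.25 ik 0.0 mj 0.25
 13.53 [ 0.5789 -0.1466  0.1919] F [  0.16  -0.6  -10.48] M [ 0.452 -0.106 -0.051] op 0.411 100.8
```

View pics/at_scene.png

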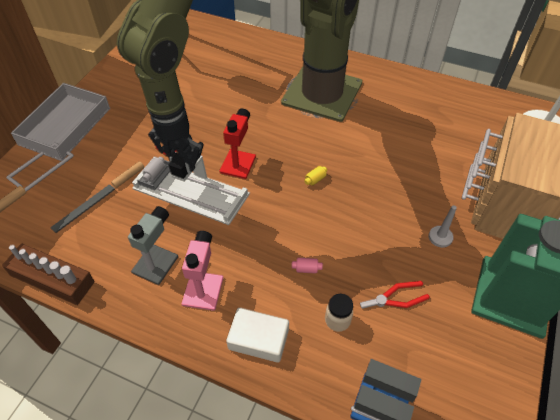

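The tray is at the focus with the shuttle still at its stop: roll seen at (150,173), measured y = -103 mm against the true -100. A small move takes 0.25 s, so the loop runs at 0.3 s. I'll simulate the controller first.

```bash
cat > ctl.py <<'E'
import numpy as np
G=9.81;DT=.3
class Ctl:
    def __init__(s,a): s.x=np.array([-.1,0,0.]);s.P=np.diag([1e-6,1e-6,.015**2]);s.a=a;s.cmd=a;s.calm=0
    @staticmethod
    def prop(x,a0,a1,T=DT):                       # tilt goes a0 -> a1 during .05..T
        y,v,b=x
        for t in np.arange(.005,T,.01):
            f=np.clip((t-.05)/.25,0,1);f=f*f*(3-2*f);acc=G*(y/8-(a0+(a1-a0)*f))+b-.05*v
            fr=.0088
            if abs(v)<1e-3 and abs(acc)<fr: v=0;acc=0
            else: acc-=fr*np.sign(v if abs(v)>=1e-3 else acc)
            v+=acc*.01;y+=v*.01
            if y<-.1:y=-.1;v=max(v,0)
        return np.array([y,v,b])
    def update(s,z):
        if z is None: return
        S=s.P[0,0]+.0015**2;i=z-s.x[0]
        if abs(i)>.03: return
        K=s.P[:,0]/S;s.x=s.x+K*i;s.P=s.P-np.outer(K,s.P[0])
    def step(s,a0):
        p=s.prop(s.x,a0,s.cmd,.17);y,v,b=p;u=-1.2*y-2.2*v
        calm=abs(s.x[0])<.004 and abs(s.x[1])<.004
        if calm: u=-1.0*v
        else: u+=.006*np.sign(u)
        s.calm=s.calm+1 if calm else 0
        new=np.clip(y/8-(u-b)/G,-.05,.05)
        if calm and abs(new-s.cmd)<4e-4: new=s.cmd
        F=np.array([[1+.5*G/8*DT**2,DT,.5*DT**2],[G/8*DT,1,DT],[0,0,1]])
        s.x=s.prop(s.x,a0,new);s.P=F@s.P@F.T+np.diag([1e-7,4e-6,1e-7]);s.cmd=new
        return new
if __name__=="__main__":
    rng=np.random.default_rng(0)
    for tr in range(6):
        b=rng.uniform(-.03,.03);fr=[.003,.0088,.015][tr%3];c=Ctl(.043);y,v,a=-.1,0.,.043;L=[];vm=0
        for k in range(80):
            c.update(y+rng.normal(0,.0015));n=c.step(a)
            for t in np.arange(.0005,DT,.001):
                f=np.clip((t-.05)/.25,0,1);f=f*f*(3-2*f);acc=G*(y/8-(a+(n-a)*f))+b-.05*v
                if abs(v)<2e-5 and abs(acc)<fr: v=0;acc=0
                else: acc-=fr*np.sign(v if abs(v)>2e-5 else acc)
                v+=acc*.001;y+=v*.001
                if y<-.1:y=-.1;v=max(v,0)
            a=n;L.append(y);vm=max(vm,abs(v))
        print(round(b,3),fr,"vmax",round(vm,3),"max",round(max(L),3),(np.array(L)[4::5]*1000).round(1))
E
python3 ctl.py
```

```text
0.008 0.003 vmax 0.053 max 0.002 [-47.5 -12.    0.5   1.   -5.8  -7.3  -3.9  -4.9  -7.5  -8.4  -3.4  -3.1
  -1.5  -4.8  -4.2  -2.7]
0.017 0.0088 vmax 0.062 max 0.001 [-40.9 -11.7  -4.2  -0.7  -0.7   0.2   0.2   0.2   0.2   0.2   0.2   1.1
   1.1   1.1   1.1   0.9]
-0.011 0.015 vmax 0.037 max 0.001 [-66.2 -34.2 -16.9  -6.5  -5.7  -2.   -1.6  -1.5  -1.5  -1.5  -1.3  -0.2
   0.2   0.2   0.6   0.6]
-0.026 0.003 vmax 0.034 max -0.001 [-69.1 -36.6 -19.6 -10.5  -7.4  -7.3  -4.4  -7.7  -4.4  -2.5  -6.1  -5.6
  -4.7  -9.1  -4.1  -1.2]
-0.018 0.0088 vmax 0.036 max -0.002 [-64.2 -31.5 -17.5 -11.1  -6.8  -5.7  -5.   -4.9  -2.7  -2.7  -2.7  -2.2
  -2.2  -2.2  -2.2  -2.7]
0.004 0.015 vmax 0.044 max 0.001 [-56.7 -18.9 -12.   -9.5  -5.6  -5.   -3.9  -3.9  -3.9  -3.7  -2.2  -1.5
  -1.4  -0.5   0.7   0.7]
```

```bash
cat > run.py <<'E'
import sys,pickle,os
from h import *
from ctl import Ctl
N=int(sys.argv[1])
def tilt(s): return (Ro.from_quat(s["orientation"])*Ro.from_euler("x",-np.pi)).as_euler("ZXY")[1]
def meas():
    s=robot.read_state();P=imaging.read_camera("scene");Q,_=intray(P,s["position"],s["orientation"])
    y,n=rolly(Q,0,.035);return y,n,tilt(s),P,s
if os.path.exists("c.pkl"): c,off=pickle.load(open("c.pkl","rb"))
else:
    z=[meas()[0] for _ in range(3)];off=np.median(z)+.1;c=Ctl(tilt(robot.read_state()));print("off",off,z)
foc=np.load("foc.npy") if os.path.exists("foc.npy") else FOC
for k in range(N):
    y,n,a,P,s=meas();z=None if y is None else y-off
    c.update(z);x=c.x.copy();new=c.step(a)
    p,q=tcp(foc,YI,new);robot.line_to(p,q)
    if k%2==0 or c.calm: print(round(s["time"],2),"z",None if z is None else round(z*1e3,1),n,"y",(x[0]*1e3).round(1),"v",(x[1]*1e3).round(1),"b",x[2].round(4),"a",round(a,4),"cmd",round(float(new),4),"calm",c.calm,"Mx",s["moment"][0].round(2))
pickle.dump((c,off),open("c.pkl","wb"))
cv2.imwrite(f"pics/run{s['time']:.0f}.png",P["img"][110:270,90:290].repeat(3,0).repeat(3,1))
E
python3 run.py 26
```

```text
off -0.002821591634833337 [np.float64(-0.10282159163483334), np.float64(-0.10295484231940558), np.float64(-0.10268431094930128)]
13.68 z -98.8 153 y -99.6 v 0.0 b 0.0 a 0.043 cmd -0.0253 calm 0 Mx 0.49
14.28 z -44.0 130 y -84.7 v 43.2 b 0.0344 a -0.0106 cmd -0.0042 calm 0 Mx 0.3
14.88 z 37.9 168 y -58.5 v 38.4 b 0.0344 a -0.0026 cmd -0.001 calm 0 Mx -0.24
15.48 z 95.1 166 y -39.5 v 25.2 b 0.0344 a -0.0005 cmd 0.0003 calm 0 Mx -0.62
16.08 z 95.1 174 y -27.6 v 14.9 b 0.0344 a 0.0005 cmd -0.0005 calm 0 Mx -0.61
16.68 z 101.3 168 y -19.9 v 10.9 b 0.0344 a 0.0016 cmd 0.0003 calm 0 Mx -0.6
17.28 z 101.0 170 y -14.7 v 6.9 b 0.0344 a 0.0021 cmd 0.0005 calm 0 Mx -0.63
17.88 z 101.0 177 y -11.4 v 5.6 b 0.0344 a 0.0011 cmd 0.0028 calm 0 Mx -0.61
18.48 z 101.8 171 y -9.1 v 2.2 b 0.0344 a 0.001 cmd 0.0014 calm 0 Mx -0.6
19.08 z 100.9 172 y -7.3 v 3.4 b 0.0344 a 0.0017 cmd 0.002 calm 0 Mx -0.55
19.68 z 102.2 167 y -5.5 v 2.6 b 0.0344 a 0.0021 cmd 0.0022 calm 0 Mx -0.58
20.28 z 101.7 171 y -4.2 v 1.6 b 0.0344 a 0.0022 cmd 0.0022 calm 0 Mx -0.61
20.58 z 101.8 174 y -3.8 v 1.3 b 0.0344 a 0.0022 cmd 0.0032 calm 1 Mx -0.6
20.88 z 101.9 173 y -3.6 v 0.0 b 0.0344 a 0.0031 cmd 0.0032 calm 2 Mx -0.58
21.18 z 102.2 165 y -3.6 v 0.0 b 0.0344 a 0.0032 cmd 0.0032 calm 3 Mx -0.63
```

The shuttle left the stop much faster than modelled and is now at the + stop; the roll reads as still in its cradle. Before retrying I'll check the roll by eye and measure the tray's true tilt relative to the tool.

```bash
ls pics
cat >> h.py <<'E'
def trayslope(Q,C):   # slope dz/dy and height of the tray plate in the tool-derived tray frame
    k=box(Q,-.052,.052,-.138,.138,-.012,.014)&(C.min(1)>90)&(C.max(1)-C.min(1)<50);q=Q[k]
    for _ in range(4):
        A=np.c_[q[:,1],q[:,0],np.ones(len(q))];w=np.linalg.lstsq(A,q[:,2],rcond=None)[0];r=q[:,2]-A@w
        q=q[abs(r)<max(.0015,1.5*np.median(abs(r)))]
    return w.round(4),len(q),np.median(abs(r)).round(4)
E
python3 - <<'E'
from h import *
d=np.load("scene.npz");print("at -100, a=.05:",trayslope(d["Q"],d["C"]),rolly(d["Q"],0,.035))
s=robot.read_state();P=imaging.read_camera("scene");Q,C=intray(P,s["position"],s["orientation"]);np.savez("scene2.npz",Q=Q,C=C)
print("at +100:",trayslope(Q,C),rolly(Q,0,.035))
k=Q[box(Q,-.05,.05,-.14,.14,.036,.066)];print("roll",np.median(k,0),k.min(0),k.max(0),len(k));st()
E
```

```text
a.png
at_scene.png
at_top.png
crop.png
lift_scene.png
lift_top.png
run21.png
scene0.png
top0.png
at -100, a=.05: (array([ 0.0051, -0.0017,  0.0047]), 1119, np.float64(0.0007)) (np.float64(-0.10267571451121743), 159)
at +100: (array([-0.0008, -0.0068,  0.0049]), 1071, np.float64(0.0007)) (np.float64(0.09880528147459215), 169)
roll [0.00376267 0.10375053 0.05170389] [-0.04993178 -0.00024814  0.0360695 ] [0.03841272 0.11928914 0.06555207] 393
 21.53 [ 0.579  -0.1442  0.192 ] F [ -0.07   0.45 -10.35] M [-0.56   0.019 -0.032] op 0.407 103.2
```

```bash
mv pics/run21.png pics/r1.png 2>/dev/null; ls pics
```

```text
a.png
at_scene.png
at_top.png
crop.png
lift_scene.png
lift_top.png
r1.png
scene0.png
top0.png
```

View pics/r1.png

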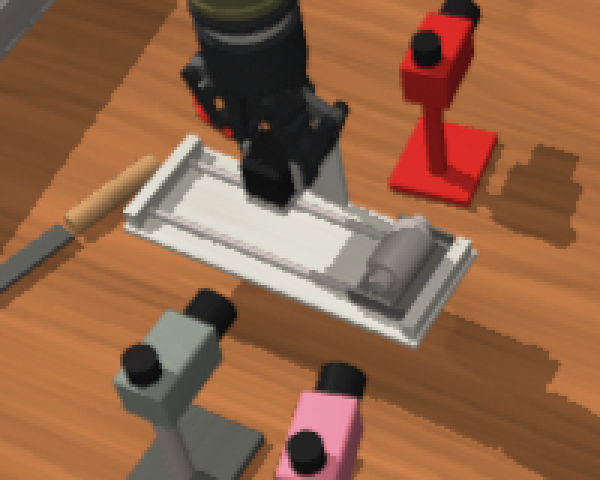

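The roll still sits in its cradle, at (400,265) in the crop. Sag in the grip is only about ±3 mrad, so the failure was the abrupt 68 mrad tilt step combined with my filter rejecting the fast measurements. I'll limit tilt rate and shuttle speed, drop that gate, and simulate again with an injected kick.

```bash
cat > ctl.py <<'E'
import numpy as np
G=9.81;DT=.3;KY=.15   # 1/8 m plus grip sag
def sim(y,v,b,a0,a1,T,fr=.0088,h=.005,ky=KY):          # tilt goes a0 -> a1 during .05..0.3
    for t in np.arange(h/2,T,h):
        f=np.clip((t-.05)/.25,0,1);f=f*f*(3-2*f);acc=G*(ky*y-(a0+(a1-a0)*f))+b-.05*v
        if abs(v)<fr*h and abs(acc)<fr: v=0;acc=0
        else: acc-=fr*np.sign(v if abs(v)>=fr*h else acc)
        v+=acc*h;y+=v*h
        if abs(y)>.1: y=np.sign(y)*.1;v=min(v,0) if y>0 else max(v,0)
    return y,v
class Ctl:
    def __init__(s,y,a): s.x=np.array([y,0,-.02]);s.P=np.diag([4e-6,1e-6,.015**2]);s.cmd=a;s.calm=0
    def update(s,z):
        if z is None: return
        i=z-s.x[0];S=s.P[0,0]+.001**2
        if i*i>12*S: s.P[0,0]+=1e-5;s.P[1,1]+=.05**2;s.P[0,1]+=.05*.003;s.P[1,0]=s.P[0,1];S=s.P[0,0]+.001**2
        K=s.P[:,0]/S;s.x=s.x+K*i;s.P=s.P-np.outer(K,s.P[0]);s.x[2]=np.clip(s.x[2],-.08,.08)
    def step(s,a0):
        b=s.x[2];y,v=sim(*s.x,a0,s.cmd,.17)
        u=-2.2*(v-np.clip(-.55*y,-.03,.03))
        calm=abs(s.x[0])<.004 and abs(s.x[1])<.004
        if calm: u=-1.0*v-.3*y
        else: u+=.006*np.sign(u)
        s.calm=s.calm+1 if calm else 0
        new=a0+np.clip(KY*y-(u-b)/G-a0,-.015,.015)
        if calm and abs(new-s.cmd)<4e-4: new=s.cmd
        F=np.array([[1+.5*G*KY*DT**2,DT,.5*DT**2],[G*KY*DT,1,DT],[0,0,1]])
        s.x=np.array([*sim(*s.x,a0,new,DT),b]);s.P=F@s.P@F.T+np.diag([1e-7,9e-6,1e-6]);s.cmd=new
        return new
if __name__=="__main__":
    rng=np.random.default_rng(0)
    for tr in range(8):
        b=rng.uniform(-.04,.01);fr=[.003,.0088,.015][tr%3];c=Ctl(.1,.003);y,v,a=.1,0.,.003;L=[];vm=0
        for k in range(50):
            if k==5 and tr>3: v-=.08
            c.update(y+rng.normal(0,.001));n=c.step(a)
            y,v=sim(y,v,b,a,n,DT,fr,.001,[.125,.16][tr%2]);a=n;L.append(y);vm=max(vm,abs(v))
        print(round(b,3),fr,"vmax",round(vm,3),"min",round(min(L),3),(np.array(L)[2::3]*1000).round(1))
E
sed -i 's/z=\[meas.*/off=-.002;c=Ctl(meas()[0]-off,tilt(robot.read_state()))/; s/if k%2==0 or c.calm: //' run.py; rm -f c.pkl; python3 ctl.py
```

```text
-0.008 0.003 vmax 0.037 min 0.003 [86.3 55.3 34.1 29.7 25.6 20.1 14.8 13.9 12.8 11.8 10.9  7.9  8.2  7.7
  6.4  4.1]
-0.028 0.0088 vmax 0.032 min 0.0 [91.2 65.9 40.1 19.9  7.9  0.4  0.9  0.9  1.2  1.1  1.1  1.1  1.1  1.1
  1.1  1.1]
-0.027 0.015 vmax 0.038 min 0.004 [84.8 53.7 32.8 23.9 20.4 15.4 13.2 12.4 11.6 11.   8.2  6.4  4.8  4.8
  4.8  4.3]
0.007 0.003 vmax 0.031 min 0.003 [99.1 90.  73.1 47.1 26.8 11.8  4.8  3.6  4.1  5.2  3.9  2.7  3.9  3.3
  4.2  5.1]
-0.036 0.0088 vmax 0.121 min -0.052 [ 81.3  19.5 -52.  -19.2   9.    9.9   8.8   7.2   7.2   5.2   5.4   5.4
   4.4   3.6   2.8   3.5]
-0.0 0.015 vmax 0.098 min -0.015 [ 99.   66.6  -8.7 -11.1  -6.4  -5.4  -3.6  -3.1  -3.2  -2.3  -2.3  -2.3
  -2.3  -2.3  -2.3  -2.1]
-0.018 0.003 vmax 0.116 min -0.057 [ 84.3  24.7 -57.2 -17.7  10.2  15.8  13.7  11.   10.7   8.4   7.9   9.2
   6.9   6.9   5.7   5.4]
-0.039 0.0088 vmax 0.12 min -0.058 [ 88.5  32.6 -53.2 -47.2 -28.  -16.2 -10.   -6.9  -3.1  -3.1  -3.1  -3.1
  -3.1  -1.9  -1.9  -1.2]
```

```bash
sed -i 's/-.55\*y/-.75*y/' ctl.py; python3 ctl.py | cut -c1-120 | head -16; python3 run.py 14
```

```text
-0.008 0.003 vmax 0.037 min 0.001 [86.3 55.3 32.2 23.9 20.7 15.2 10.1  9.9  9.3  8.5  7.6  4.7  5.6  5.3
  4.   2.6]
-0.028 0.0088 vmax 0.032 min -0.005 [91.2 65.9 39.5 13.5  0.9 -5.3 -4.2 -4.6 -3.6 -3.7 -2.6 -2.5 -2.5 -2.5
 -2.5 -2.5]
-0.027 0.015 vmax 0.038 min 0.003 [84.8 53.7 29.8 18.3 15.  10.7  9.2  8.6  7.8  7.   5.1  3.7  3.9  3.8
  3.8  3.4]
0.007 0.003 vmax 0.032 min 0.0 [99.1 90.  73.1 47.  22.1  4.3  0.5  0.6  3.1  3.8  3.6  2.1  2.6  0.8
  3.5  4.3]
-0.036 0.0088 vmax 0.121 min -0.055 [ 81.3  19.5 -54.6 -20.1  11.8  10.6   7.9   5.    5.    2.8   3.5   3.4
   2.6   2.6   2.1   2.8]
-0.0 0.015 vmax 0.098 min -0.016 [ 99.   66.6  -9.5 -11.   -4.1  -3.3  -1.2  -1.2  -1.2  -0.5  -0.5  -0.5
  -0.5  -0.5  -0.5  -0.4]
-0.018 0.003 vmax 0.116 min -0.057 [ 84.3  24.7 -56.5 -15.8  14.9  15.8  10.5   9.7   9.7   7.3   6.9   8.1
   5.3   5.6   4.5   5. ]
-0.039 0.0088 vmax 0.12 min -0.056 [ 88.5  32.6 -52.6 -44.8 -21.5  -8.9  -3.9  -2.6   0.1   0.1   0.1   0.1
   0.1   1.    1.    1.3]
21.58 z 100.1 166 y 100.2 v 0.0 b -0.02 a 0.0032 cmd 0.0182 calm 0 Mx -0.61
21.88 z 95.7 175 y 97.
[... 285 characters left out ...]
0.43
23.08 z 77.0 173 y 77.3 v -71.9 b -0.0535 a 0.0161 cmd 0.0011 calm 0 Mx -0.49
23.38 z 78.8 167 y 77.2 v 169.5 b -0.051 a 0.0014 cmd 0.0164 calm 0 Mx -0.49
23.68 z 89.1 170 y 89.2 v -37.9 b -0.051 a 0.0159 cmd 0.002 calm 0 Mx -0.6
23.98 z 95.6 168 y 94.4 v 146.6 b -0.0473 a 0.0022 cmd 0.0172 calm 0 Mx -0.52
24.28 z 93.0 168 y 93.0 v -25.9 b -0.0471 a 0.0167 cmd 0.0061 calm 0 Mx -0.6
24.58 z 72.9 174 y 73.5 v -132.8 b -0.049 a 0.0063 cmd -0.0087 calm 0 Mx -0.46
24.88 z 62.6 168 y 62.3 v -31.4 b -0.0496 a -0.0083 cmd 0.0067 calm 0 Mx -0.33
25.18 z 65.0 181 y 63.9 v 3.8 b -0.0461 a 0.0063 cmd 0.0123 calm 0 Mx -0.39
25.48 z 67.2 171 y 66.5 v -0.7 b -0.0426 a 0.0122 cmd 0.0105 calm 0 Mx -0.41
```

The velocity estimate misbehaves: the data moves 72→73 mm while it reads 92 mm/s. I'll fit the real dynamics to this log offline, with the clock standing still, before going on.

```bash
cat > fit.py <<'E'
import numpy as np
from scipy.optimize import least_squares
z=np.array([95.7,84.2,72.2,73.1,77.0,78.8,89.1,95.6,93.0,72.9,62.6,65.0,67.2])/1e3
a=np.array([.0179,.0138,-.0008,.0015,.0161,.0014,.0159,.0022,.0167,.0063,-.0083,.0063,.0122])
def run(p,full=False):
    y,v,b,g,ky,L,tau,fr=p;h=.005;out=[y];am=a[0];t_=np.arange(h/2,.3,h)
    ad_prev=0;am=a[0];amd=0
    for k in range(len(a)-1):
        for t in t_:
            f=np.clip((t-.05)/.25,0,1);f=f*f*f*(10-15*f+6*f*f);at=a[k]+(a[k+1]-a[k])*f
            n=am+(at-am)*min(1,h/max(tau,h));d=(n-am)/h;add=(d-amd)/h;am,amd=n,d
            acc=9.81*(ky*y-g*am)+b-L*add-fr*np.tanh(v/.003)
            v+=acc*h;y+=v*h
        out.append(y)
    return np.array(out)
for name,fx in {"base":dict(g=1,L=0,tau=.005),"g":dict(L=0,tau=.005),"gL":dict(tau=.005),"gLtau":{},"Ltau":dict(g=1)}.items():
    names=["y","v","b","g","ky","L","tau","fr"];p0=np.array([.0957,-.03,-.02,1,.15,0,.03,.0088])
    for n,v in fx.items(): p0[names.index(n)]=v
    free=[i for i,n in enumerate(names) if n not in fx and n!="fr"]
    def res(q): p=p0.copy();p[free]=q;return np.clip(np.nan_to_num(run(p)-z,nan=1),-1,1)*1e3
    best=None
    for v0 in(-.03,0,.0):
        for g0 in(1,2.5):
            q=p0[free].copy();q[1]=v0
            if "g" not in fx:q[free.index(3)]=g0
            try: r=least_squares(res,q,x_scale=np.maximum(abs(q),.02),max_nfev=200)
            except Exception as e: continue
            if best is None or r.cost<best.cost: best=r
    print(name,"rms mm",np.sqrt(2*best.cost/13).round(2),{names[i]:round(x,4) for i,x in zip(free,best.x)},best.fun.round(1))
E
timeout 200 python3 fit.py
```

```text
base rms mm 7.09 {'y': np.float64(0.0912), 'v': np.float64(-0.0086), 'b': np.float64(-0.3415), 'ky': np.float64(0.5202)} [ -4.5   2.6   8.5   7.    5.8   3.1  -6.  -14.5 -12.2   2.6   6.5   3.3
  -2.5]
g rms mm 5.1 {'y': np.float64(0.0917), 'v': np.float64(0.028), 'b': np.float64(-0.4256), 'g': np.float64(3.4603), 'ky': np.float64(0.8484)} [ -4.    5.    3.2   2.1   8.3   4.1  -0.9 -11.7  -6.7   1.1  -3.3   0.4
   0.7]
gL rms mm 5.04 {'y': np.float64(0.0914), 'v': np.float64(0.031), 'b': np.float64(-0.408), 'g': np.float64(3.6874), 'ky': np.float64(0.8471), 'L': np.float64(0.1092)} [ -4.3   5.    3.5   2.1   7.7   4.8  -1.2 -10.9  -7.2   0.7  -3.3  -0.1
   1. ]
gLtau rms mm 2.91 {'y': np.float64(0.0955), 'v': np.float64(-0.0393), 'b': np.float64(0.762), 'g': np.float64(-1.9656), 'ky': np.float64(-1.1437), 'L': np.float64(-0.568), 'tau': np.float64(0.0038)} [-0.2  0.5  1.9 -3.2 -2.  -1.3  5.  -4.7 -2.3  5.2  2.1 -2.3  1.3]
Ltau rms mm 6.1 {'y': np.float64(0.09), 'v': np.float64(0.0187), 'b': np.float64(-0.1906), 'ky': np.float64(0.3258), 'L': np.float64(-0.9155), 'tau': np.float64(0.0997)} [ -5.7   5.3   5.1   1.3   9.2   2.3  -1.9 -14.4  -7.1   6.4  -1.   -0.8
   1.3]
```

Simple models don't explain it. A short burst experiment comes next: a few pictures at 0.05 s, one tilt step, more pictures, logging the tilt actually seen in the image as well.

```bash
cat > burst.py <<'E'
from h import *
def tilt(s): return (Ro.from_quat(s["orientation"])*Ro.from_euler("x",-np.pi)).as_euler("ZXY")[1]
def shot():
    s=robot.read_state();P=imaging.read_camera("scene");Q,C=intray(P,s["position"],s["orientation"]);sl=trayslope(Q,C)[0]
    print(round(s["time"],3),"y",round((rolly(Q,0,.035)[0]+.002)*1e3,1),"a",tilt(s).round(4),"slope",sl[0],"Mx",s["moment"][0].round(3),"pos",(s["position"]*1e3).round(2),"qv",np.abs(s["qvel"]).max().round(3))
for k in range(4): shot()
a=tilt(robot.read_state());p,q=tcp(FOC,YI,a+.010);robot.line_to(p,q)
for k in range(5): shot()
E
python3 burst.py
```

```text
25.783 y 67.5 a 0.0106 slope 0.0005 Mx -0.434 pos [ 579.   -144.45  191.96] qv 0.002
25.833 y 67.2 a 0.0105 slope 0.0006 Mx -0.436 pos [ 578.99 -144.53  191.98] qv 0.002
25.883 y 66.6 a 0.0105 slope 0.0004 Mx -0.412 pos [ 578.99 -144.57  191.99] qv 0.002
25.933 y 66.3 a 0.0105 slope -0.0019 Mx -0.411 pos [ 578.97 -144.58  191.98] qv 0.002
26.233 y 64.3 a 0.0204 slope 0.0015 Mx -0.401 pos [ 578.9  -145.79  192.03] qv 0.004
26.283 y 63.3 a 0.0205 slope 0.0002 Mx -0.441 pos [ 578.89 -145.62  192.01] qv 0.006
26.333 y 62.4 a 0.0206 slope 0.0014 Mx -0.427 pos [ 578.91 -145.42  191.97] qv 0.004
26.383 y 59.6 a 0.0206 slope -0.0006 Mx -0.381 pos [ 578.93 -145.29  192.01] qv 0.003
26.433 y 57.5 a 0.0206 slope -0.0004 Mx -0.375 pos [ 578.95 -145.22  191.98] qv 0.002
```

The static and step responses match the given dynamics (acceleration about -0.13 m/s² at a = 0.0205), so the fault was my covariance inflation. I'll fix the filter, simulate from the present state with random kicks, then run straight away.

```bash
python3 - <<'E'
s=open("ctl.py").read()
s=s.replace(s[s.index("        if i*i>12*S"):s.index("        K=s.P[:,0]/S")],"")
s=s.replace("np.diag([1e-7,9e-6,1e-6])","np.diag([2e-6,1.5e-4,4e-7])").replace("-.015,.015","-.02,.02").replace("+.001**2","+.0012**2")
s=s.replace("def __init__(s,y,a): s.x=np.array([y,0,-.02]);s.P=np.diag([4e-6,1e-6,.015**2])","def __init__(s,y,a,v=0): s.x=np.array([y,v,-.02]);s.P=np.diag([4e-6,1e-4,.02**2])")
s=s.replace("c=Ctl(.1,.003);y,v,a=.1,0.,.003","c=Ctl(.056,.0206,-.042);y,v,a=.055,-.045,.0206").replace("if k==5 and tr>3: v-=.08","if k<40: v+=rng.normal(0,.006)")
open("ctl.py","w").write(s)
r=open("run.py").read()
r=r.replace("c=Ctl(meas()[0]-off,tilt(robot.read_state()))","c=Ctl(.056,tilt(robot.read_state()),-.042)")
open("run.py","w").write(r)
E
rm -f c.pkl; python3 ctl.py
```

```text
-0.008 0.003 vmax 0.065 min -0.008 [10.3  7.7  6.3 13.5  8.5  5.4 12.4 16.  10.   6.7 -7.7 -6.6 -5.8 11.7
  8.3 -1. ]
0.003 0.0088 vmax 0.057 min -0.002 [18.7 17.1 12.9  6.  17.  13.6  2.8  3.8  5.2 -1.8  0.   0.6 12.2 16.
 11.8 11.1]
-0.032 0.015 vmax 0.069 min -0.009 [ 8.7 -2.7 -1.8 -3.4 -1.5  3.5  4.4  2.8 -1.6 -7.2 -3.2 -5.1 -0.9  0.1
  0.  -0.1]
0.009 0.003 vmax 0.061 min 0.002 [14.5 13.   4.6 10.1 14.9 25.9 26.1 15.7 11.7 15.3 18.  16.2 12.7  2.2
  3.   5.1]
-0.028 0.0088 vmax 0.075 min -0.006 [-0.3 -2.4  0.7 -1.2 -2.1 -3.6 11.9 15.3 -2.9  0.9 -2.4 -2.6  6.4  6.1
  2.8  2. ]
-0.01 0.015 vmax 0.062 min -0.007 [11.5  8.7  1.5 -4.2 -4.9 -0.6  3.5  0.8  5.5  7.6 11.9 14.5 14.4 14.7
 14.4 12.9]
-0.009 0.003 vmax 0.064 min -0.002 [ 8.8  4.8  4.5 11.5  5.5  0.6  0.6  6.   0.2  6.5 13.6  0.3  2.7  3.6
  5.9  4. ]
0.004 0.0088 vmax 0.046 min 0.001 [23.1 21.4 20.1 14.5 13.8  5.7  4.5  6.4 13.4  8.8  6.8  1.8  4.9  4.3
  3.4  2.9]
```

```bash
python3 run.py 12
```

```text
26.48 z 55.4 169 y 55.6 v -42.0 b -0.02 a 0.0207 cmd 0.0007 calm 0 Mx -0.38
26.78 z 37.2 167 y 37.3 v -63.3 b -0.0218 a 0.0014 cmd -0.0075 calm 0 Mx -0.23
27.08 z 28.4 169 y 28.0 v -23.4 b -0.0095 a -0.0073 cmd 0.0068 calm 0 Mx -0.17
27.38 z 27.8 159 y 27.7 v 1.1 b -0.0054 a 0.0066 cmd 0.0081 calm 0 Mx -0.18
27.68 z 20.5 174 y 20.9 v -24.8 b -0.0125 a 0.0082 cmd -0.0045 calm 0 Mx -0.14
27.98 z 14.3 157 y 14.2 v -20.6 b -0.0102 a -0.0043 cmd -0.0003 calm 0 Mx -0.09
28.28 z 14.5 164 y 14.3 v 3.4 b -0.0065 a -0.0004 cmd 0.0059 calm 0 Mx -0.08
28.58 z 13.7 166 y 13.8 v -4.8 b -0.0077 a 0.0058 cmd 0.0001 calm 0 Mx -0.14
28.88 z 13.2 148 y 13.1 v -3.6 b -0.0063 a 0.0003 cmd 0.0039 calm 0 Mx -0.06
29.18 z 11.7 153 y 11.8 v -4.6 b -0.0068 a 0.0039 cmd 0.0016 calm 0 Mx -0.11
29.48 z 9.8 150 y 9.8 v -7.3 b -0.0067 a 0.0016 cmd -0.0002 calm 0 Mx -0.18
29.78 z 9.0 144 y 8.9 v -2.1 b -0.006 a -0.0002 cmd 0.0028 calm 0 Mx -0.08
```

Converging well. Continuing.

```bash
python3 run.py 10
```

```text
30.08 z 8.8 145 y 8.8 v -0.9 b -0.006 a 0.0028 cmd 0.0021 calm 0 Mx -0.03
30.38 z 7.9 146 y 7.9 v -3.9 b -0.0061 a 0.0021 cmd 0.0012 calm 0 Mx -0.12
30.68 z 7.3 139 y 7.3 v -2.7 b -0.0057 a 0.0012 cmd 0.0017 calm 0 Mx -0.04
30.98 z 7.7 134 y 7.7 v 0.4 b -0.0051 a 0.0016 cmd 0.0025 calm 0 Mx -0.02
31.28 z 6.7 143 y 6.7 v -3.6 b -0.0055 a 0.0025 cmd -0.0005 calm 0 Mx -0.04
31.58 z 6.3 137 y 6.2 v -1.3 b -0.0052 a -0.0004 cmd 0.0021 calm 0 Mx -0.03
31.88 z 6.3 134 y 6.3 v -0.2 b -0.0051 a 0.002 cmd 0.0017 calm 0 Mx -0.06
32.18 z 6.6 130 y 6.5 v -0.2 b -0.0049 a 0.0018 cmd 0.002 calm 0 Mx -0.07
32.48 z 4.9 131 y 5.0 v -5.2 b -0.0054 a 0.002 cmd -0.0014 calm 0 Mx 0.01
32.78 z 3.2 139 y 3.2 v -4.2 b -0.0054 a -0.0013 cmd 0.0008 calm 0 Mx -0.04
```

```bash
python3 run.py 3
python3 - <<'E'
from h import *
from scipy.optimize import least_squares
for f in("scene","scene2"):
    Q=np.load(f+".npz")["Q"];y0=rolly(Q,0,.035)[0]
    q=Q[box(Q,-.03,.03,y0-.02,y0+.02,.036,.066)]
    r=least_squares(lambda p:np.hypot(q[:,1]-p[0],q[:,2]-p[1])-.018,[y0,.042],loss="soft_l1",f_scale=.001).x
    k=Q[box(Q,-.06,.06,y0-.019,y0+.019,.045,.066)];print(f,"roll y,z",r.round(4),"x 2-98%",np.percentile(k[:,0],[1,5,50,95,99]).round(4))
E
```

```text
33.08 z 4.3 138 y 4.2 v 3.4 b -0.0049 a 0.0008 cmd 0.0017 calm 0 Mx -0.1
33.38 z 4.4 136 y 4.4 v -0.9 b -0.0049 a 0.0017 cmd 0.001 calm 0 Mx -0.05
33.68 z 4.9 128 y 4.8 v 0.5 b -0.0046 a 0.001 cmd 0.0017 calm 0 Mx -0.05
scene roll y,z [-0.1009  0.0389] x 2-98% [-0.0334 -0.0235  0.0063  0.0316  0.0348]
scene2 roll y,z [0.1002 0.0388] x 2-98% [-0.0341 -0.0221  0.0056  0.0313  0.0365]
```

```bash
ls -t pics | head -1; f=$(ls -t pics/run* | head -1); cp $f pics/now.png
```

```text
run34.png
```

View pics/now.png

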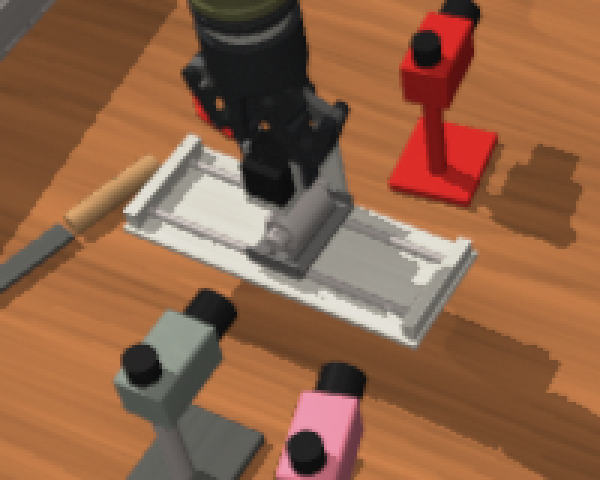

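The roll is in its cradle under the grip, crop (300,220), near the middle and facing the grey lens at (212,312). I'll continue to trim and hold.

```bash
python3 run.py 12
```

```text
33.98 z 4.5 139 y 4.5 v -1.3 b -0.0047 a 0.0017 cmd 0.0009 calm 0 Mx -0.04
34.28 z 4.3 131 y 4.3 v -1.2 b -0.0046 a 0.001 cmd 0.0012 calm 0 Mx 0.04
34.58 z 3.5 133 y 3.5 v -2.4 b -0.0047 a 0.0012 cmd -0.0002 calm 1 Mx -0.02
34.88 z 4.1 132 y 4.1 v 1.9 b -0.0043 a -0.0002 cmd 0.0018 calm 0 Mx -0.04
35.18 z 3.5 130 y 3.6 v -2.4 b -0.0045 a 0.0018 cmd -0.0003 calm 1 Mx 0.02
35.48 z 2.5 132 y 2.5 v -2.8 b -0.0046 a -0.0002 cmd -0.0003 calm 2 Mx -0.0
35.78 z 2.9 131 y 2.8 v 2.0 b -0.0044 a -0.0003 cmd 0.0002 calm 3 Mx 0.04
36.08 z 3.1 132 y 3.1 v -0.1 b -0.0044 a 0.0002 cmd 0.0002 calm 4 Mx -0.07
36.38 z 3.8 126 y 3.8 v 1.9 b -0.0042 a 0.0002 cmd 0.0002 calm 5 Mx -0.04
36.68 z 3.2 127 y 3.3 v -2.0 b -0.0044 a 0.0002 cmd 0.0002 calm 6 Mx 0.01
36.98 z 2.9 133 y 2.9 v -0.2 b -0.0044 a 0.0002 cmd 0.0002 calm 7 Mx 0.01
37.28 z 3.0 138 y 3.0 v 0.1 b -0.0044 a 0.0002 cmd 0.0002 calm 8 Mx -0.02
```

The shuttle rests at about 3 mm with the tilt constant. I'll hold still and watch, correcting only if it drifts.

```bash
cat > hold.py <<'E'
from h import *
for k in range(6):
    robot.dwell(.95);s=robot.read_state();P=imaging.read_camera("scene");Q,C=intray(P,s["position"],s["orientation"])
    y=rolly(Q,0,.035)[0]+.002;print(round(s["time"],2),round(y*1e3,1),(s["position"]*1e3).round(1),s["grasp_force"].round(0))
    if abs(y)>.008: print("drift");break
E
python3 hold.py
```

```text
Traceback (most recent call last):
  File "hold.py", line 4, in <module>
    y=rolly(Q,0,.035)[0]+.002;print(round(s["time"],2),round(y*1e3,1),(s["position"]*1e3).round(1),s["grasp_force"].round(0))
                                                                                                   ^^^^^^^^^^^^^^^^^^^^^^
AttributeError: 'float' object has no attribute 'round'
```

```bash
sed -i 's/s\["grasp_force"\].round(0)/s["grasp_force"]/' hold.py; python3 hold.py
```

```text
39.53 3.6 [ 579. -144.  192.] 103.38059306144714
40.53 2.6 [ 579. -144.  192.] 103.38076829910278
41.53 2.6 [ 579. -144.  192.] 103.38132977485657
42.53 3.4 [ 579. -144.  192.] 103.3803927898407
43.53 3.2 [ 579. -144.  192.] 103.38105082511902
44.53 3.1 [ 579. -144.  192.] 103.38126540184021
```

The shuttle has stayed within 1 mm for over 7 s, so I'm handing in.

```bash
python3 -c "
from station import robot
print(robot.sign_off())"
```

```text
the job is handed in; nothing more can be done
None
```

Handed in: the tray is held at the grey camera's focus with the roll in its cradle and the shuttle at rest about 3 mm from the middle for over 7 s, but on my first balancing try the shuttle ran into the + stop at roughly 0.13 m/s, without dislodging the roll.

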